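Set out a graduated set of polishing wheels in the clip rail

ROBOT

A 6-joint arm with a two-finger parallel gripper is mounted at the origin on a cart in front of the work surface, level with it; the furniture and walls round the work are solid. World frame = base frame: x ahead of the robot, y to its left, z up, the work surface at z = 0. Lengths are in m, angles in rad, forces in N, time in s.
With the tool pointing down it reaches from about 0.275 to 0.75 m from the base axis. Payload 10.2 kg.
Tool frame: the origin (TCP) lies midway between the tips of the shut fingers; the grasp point (between the pads) lies behind it (ctrl.grasp_offset is the z of the grasp point in the tool frame, in m); z points along the fingers, y is the line along which they close (so a half turn about z gives the same grasp; the last joint's range is limited). The gripper opens to 88 mm and grips with 3 to 60 N. Pads are 18 mm wide; open, the fingers measure 123 mm over their backs; the gripper's body (75 mm by 187 mm) begins 45 mm behind the grasp point.
Start: joints at [0.956, 0.313, 1.498, -0, 1.331, -0.223], TCP at [0.2, 0.485, 0.213] pointing down, gripper open.
Joint ranges: [-2.94, 2.94], [-0.97, 2.17], [0.19, 2.56], [-1.23, 4.37], [0.02, 3.11], [-2.88, 2.88]. Speed limits (rad/s): [2.39, 2.39, 3.01, 3.14, 3.14, 3.14].

INTERFACE

Orientations are given as [roll, pitch, yaw] about the fixed x, y, z axes, in that order (R = Rz(yaw) Ry(pitch) Rx(roll)).
In Python, from cell import ctrl gives the robot as it stands.
- The arm moves only by the tool step_arm, never from a script. Its argument "series" is a list that holds one entry, the list of rows, each a list of 6 numbers: the shift along the tool's x, y, z scaled (see below), then the turn, a rotation vector about the tool's x, y, z scaled (see below). A call has 1 to 20 rows; each row shifts and turns the commanded pose from where the row before left it, along the tool's axes as they then stand; what a row does not reach is not made up. The controller multiplies each number of a shift by 40 mm and each number of a turn by 0.12 rad. A row lasts 1/8 s, in which the tool goes at most 62.5 mm and 10.7 degrees, less where a joint would pass 70% of its speed; a pose out of reach is approached as far as the arm can. A call with a number of a shift or a turn outside -1 to 1 is refused whole. A call with a gripper value outside its range is refused whole. "gripper" is the opening, from 0 (shut) to 1 (fully open), set as the call begins (left out, the last holds). The fingers move at their own pace and stop on an object; "force" is the grip in N (left out, the last holds). Time passes only in rows, so rows that do not move let the fingers close. It gives the time, the measured TCP pose, the force, the opening and the grip force at its end, in the units of the state.
- ctrl.observe(): the state, without advancing time (a new reading comes with each control period).
- ctrl.snapshot(name): name is "scene" or "side" or "wrist"; returns a dict with "color" (420x560x3 uint8, red, green, blue), "depth" (420x560 float32, m along the optical axis (not along the pixel's ray), 0 where there is no reading), "camera_matrix" (3x3 intrinsics, pixels), "cam_to_world" (4x4, takes a point from camera to world coordinates). Camera axes: x right, y down, z forward; pixel columns grow to the right and rows downward; lengths in m; the calibration is good to about 2 mm. A picture is of the moment at which its call begins.
- ctrl.finish_job(): hands the job in; it is judged then, once.
The state is a dict: "clock": time; "joint_pos": joint angles; "joint_vel": joint speeds; "joint_efforts": joint torques, N m; "ee_pos": TCP position; "eef_rot": TCP orientation; "wrist_force": force on the tool from outside, world axes, zero at the start; "ft_torque": the same for the moment, N m; "width": opening from 0.0 (shut) to 1.0 (fully open); "grasp_force": force on a finger pad.
Only numpy, scipy, OpenCV 4.12 (cv2) and the standard library are available. Lean on these libraries where they do the work, as an engineer would, in place of code of your own. Each camera call takes 0.05 s, during which the arm holds its last target. There are 200 camera calls.

TASK

Set the four brown polishing wheels out for the visitors in the clip rail, in order of diameter: the smallest in the clip at the rail's left end as seen from the robot, the largest at its right end. Stand each one upright, push it fully home on the seat of its clip so that the sprung jaws close into the groove of its hub, and only then let go. Leave the jar on the tray and the tin where they are.

Things in the scene. Friction and masses are not known exactly. Their poses are not given: they have to be found in the camera images.
- wheel_28: Brown polishing wheel (smallest of four): disc 28 mm across, 16 mm thick, from 38 to 54 mm above the foot, to be gripped by its rim; hex nut 15 mm wide on it, top at 63 mm; below it a steel hub, 22 mm across, groove (17 mm across) 9.5 to 16 mm above the foot. Stands upright. Origin: centre of the foot; z up along its axis. About 60 g.
- wheel_37: Brown polishing wheel (second smallest of four): disc 37 mm across, 16 mm thick, from 38 to 54 mm above the foot, to be gripped by its rim; hex nut 15 mm wide on it, top at 63 mm; below it a steel hub, 22 mm across, groove (17 mm across) 9.5 to 16 mm above the foot. Stands upright. Origin: centre of the foot; z up along its axis. About 75 g.
- wheel_46: Brown polishing wheel (second largest of four): disc 46 mm across, 16 mm thick, from 38 to 54 mm above the foot, to be gripped by its rim; hex nut 15 mm wide on it, top at 63 mm; below it a steel hub, 22 mm across, groove (17 mm across) 9.5 to 16 mm above the foot. Stands upright. Origin: centre of the foot; z up along its axis. About 95 g.
- wheel_55: Brown polishing wheel (largest of four): disc 55 mm across, 16 mm thick, from 38 to 54 mm above the foot, to be gripped by its rim; hex nut 15 mm wide on it, top at 63 mm; below it a steel hub, 22 mm across, groove (17 mm across) 9.5 to 16 mm above the foot. Stands upright. Origin: centre of the foot; z up along its axis. About 120 g.
- clip_1: Left-most of four equal sprung clips, 75 mm apart on an aluminium rail 52 x 308 mm. Origin: centre of the seat, 22 mm above the counter; z up, y along the rail to the left. Black block 46 x 44 mm; two fixed cheeks (along y, 25 mm apart) and two steel jaws (along x, 16 mm apart) form a square funnel: mouth 34 mm wide, 23 mm above the seat.
- clip_2: Second clip from the left, like clip_1. A hub held by its disc and pushed straight down (up to about 10 N) spreads the jaws; they snap into its groove as the foot comes to the seat. A wheel let go higher up in the funnel does not sink in by itself and may topple; a pull of 5 to 10 N draws a seated one out.
- clip_3: Third clip from the left, like clip_1; origin at the centre of its seat.
- clip_4: Right-most clip, like clip_1; origin at the centre of its seat.
- bur_jar: Small clear jar with a white lid, 41 mm in diameter, 49 mm high, that stands among the wheels on the grey tray (105 x 410 mm, floor 5 mm above the counter, rim 10 mm). To be left alone. Origin: centre of its underside.
- tin: Low round tin with a blue-topped lid, 64 mm in diameter, 24 mm high, on the counter. To be left alone. Origin: centre of its underside.

How it is judged:
At the end, for the whole second after the job is handed in: Each wheel stands in its own clip, from the smallest in the left-most clip to the largest in the right-most: centre of the foot within 4 mm of the clip's centre, foot within 3 mm of the seat's height, axis within 0.1 rad of vertical, at rest and released (horizontal distance between wheel_28 and clip_1 below 0.004 m and z of wheel_28 in the frame of clip_1 between -0.003 and 0.003 m and angle between each of wheel_28, wheel_37, wheel_46, wheel_55's own z axis and vertical below 0.1 rad and linear speed of each of wheel_28, wheel_37, wheel_46, wheel_55 below 0.02 m/s and horizontal distance between wheel_37 and clip_2 below 0.004 m and z of wheel_37 in the frame of clip_2 between -0.003 and 0.003 m and horizontal distance between wheel_46 and clip_3 below 0.004 m and z of wheel_46 in the frame of clip_3 between -0.003 and 0.003 m and horizontal distance between wheel_55 and clip_4 below 0.004 m and z of wheel_55 in the frame of clip_4 between -0.003 and 0.003 m); the robot touches nothing.
It fails at once if the jar is shifted by more than 20 mm or tipped (distance of bur_jar from where it was at the start of the episode above 0.02 m or angle between bur_jar's own z axis and vertical above 0.4 rad).
It fails at once if the tin is shifted by more than 20 mm (distance of tin from where it was at the start of the episode above 0.02 m).
It also fails if it takes over 104 s, if anything falls off the work surface, if the arm or the gripper's body presses on something with over 40 N, if the wrist force passes 120 N, or if a joint passes its speed limit or range.

## Working session

There is one attempt and no reset: what is moved stays moved. The work goes in short steps, Python scripts to look and compute and a tool call to move; the robot and the scene stay as the last step left them, time stands still between calls to the robot, and variables do not carry over. Pictures are saved under pics/ and viewed, at most 14 in all, crops included, and the job is handed in when it is done.

Besides the shell and the picture viewer there is one more tool, called after "Request:" as name(argument=value, ...), one argument or row to a line, values as JSON. step_arm: Moves the arm, as the interface text tells. Shifts and turns lie within -1 to 1; 1 stands for 40 mm of shift or 0.12 rad of turn. Its arguments: {"type":"object","properties":{"series":{"type":"array"},"gripper":{"type":"number"},"force":{"type":"number"}},"required":["series"]}

```bash
mkdir -p pics; ls
python3 - <<'E'
from cell import ctrl
import cv2,numpy as np
s=ctrl.observe();print({k:np.round(v,3) for k,v in s.items()},ctrl.grasp_offset)
for n in ("scene","side","wrist"):
    d=ctrl.snapshot(n);np.savez(f"pics/{n}0.npz",**d);cv2.imwrite(f"pics/{n}0.png",d["color"][:,:,::-1])
    print(n,np.round(d["cam_to_world"],3).tolist(),d["camera_matrix"].round(1).tolist())
E
```

```text
pics
{'clock': np.float64(0.0), 'joint_pos': array([ 0.956,  0.313,  1.498, -0.   ,  1.331, -0.223]), 'joint_vel': array([ 0.002,  0.002, -0.001, -0.002, -0.   , -0.001]), 'joint_efforts': array([ 0.0000e+00, -4.0221e+01, -2.5227e+01,  6.9000e-02,  3.5000e-02,
       -0.0000e+00]), 'ee_pos': array([0.2  , 0.485, 0.212]), 'eef_rot': array([-3.14, -0.  ,  2.75]), 'wrist_force': array([-0.011,  0.675,  0.378]), 'ft_torque': array([ 0.002, -0.013,  0.015]), 'grasp_force': np.float64(0.0), 'width': np.float64(0.996)} -0.0187
scene [[-0.803, -0.269, 0.532, -0.167], [-0.595, 0.327, -0.734, 0.938], [0.024, -0.906, -0.423, 0.573], [0.0, 0.0, 0.0, 1.0]] [[495.2, 0.0, 293.0], [0.0, 495.2, 208.7], [0.0, 0.0, 1.0]]
side [[0.877, -0.261, 0.404, -0.034], [-0.48, -0.514, 0.71, -0.927], [0.022, -0.817, -0.577, 0.806], [0.0, 0.0, 0.0, 1.0]] [[543.5, 0.0, 271.5], [0.0, 543.5, 207.8], [0.0, 0.0, 1.0]]
wrist [[0.382, 0.886, 0.262, 0.133], [0.924, -0.366, -0.11, 0.513], [-0.002, 0.285, -0.959, 0.384], [0.0, 0.0, 0.0, 1.0]] [[328.2, 0.0, 277.7], [0.0, 328.2, 209.0], [0.0, 0.0, 1.0]]
```

View pics/scene0.png

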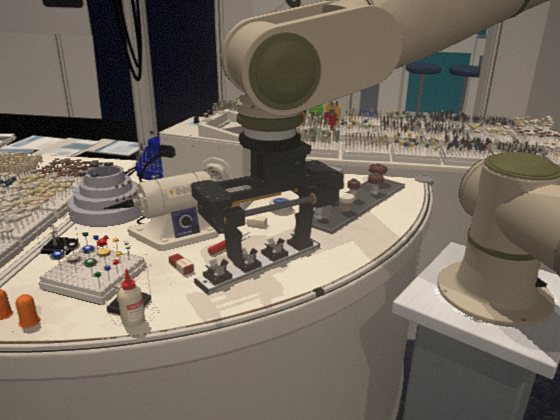

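View pics/side0.png

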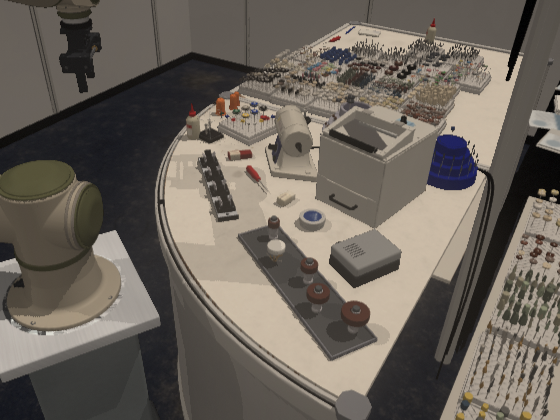

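View pics/wrist0.png

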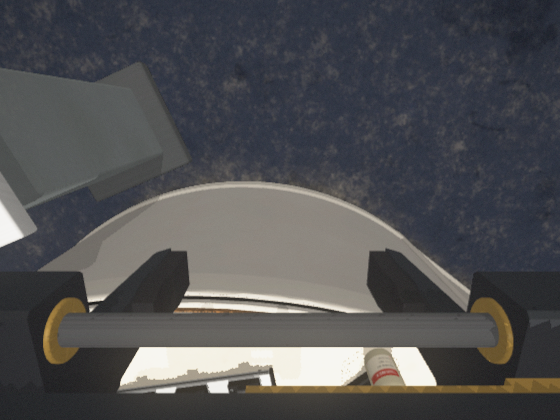

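The side view shows the wheels on the tray at about (274,222), (309,265), (318,292) and (355,313), with the jar at (276,247) and the tin at (312,218). The rail runs from (205,155) to (232,215). I'll measure these from the side depth.

```bash
cat > h.py <<'E'
import numpy as np,cv2
from cell import ctrl
def pts(d):
    K=d["camera_matrix"];T=d["cam_to_world"];z=d["depth"].astype(float)
    v,u=np.indices(z.shape)
    P=np.stack([(u-K[0,2])/K[0,0]*z,(v-K[1,2])/K[1,1]*z,z],-1)@T[:3,:3].T+T[:3,3]
    P[z==0]=np.nan
    return P
def ray(d,u,v,z):
    K=d["camera_matrix"];T=d["cam_to_world"]
    r=T[:3,:3]@np.array([(u-K[0,2])/K[0,0],(v-K[1,2])/K[1,1],1]);o=T[:3,3]
    return o+r*(z-o[2])/r[2]
def proj(d,p):
    K=d["camera_matrix"];T=d["cam_to_world"]
    c=T[:3,:3].T@(np.asarray(p)-T[:3,3]);return (K@c)[:2]/c[2]
E
python3 - <<'E'
from h import *
d=dict(np.load("pics/side0.npz"));P=pts(d);c=d["color"].astype(int)
for uv in [(180,205),(290,160),(270,290),(312,218),(350,120)]:
    print(uv,P[uv[1],uv[0]].round(3))
hsv=cv2.cvtColor(d["color"],cv2.COLOR_RGB2HSV)
for uv in [(274,220),(309,262),(318,290),(345,312),(355,320)]: print(hsv[uv[1],uv[0]],P[uv[1],uv[0]].round(4))
m=((hsv[...,0]<14)&(hsv[...,1]>70)&(hsv[...,2]<170)).astype(np.uint8);m[:205]=0;m[345:]=0;m[:,:240]=0;m[:,390:]=0
n,l,st,ce=cv2.connectedComponentsWithStats(m)
for i in range(1,n):
    if st[i,4]<25: continue
    q=P[l==i];cz=ray(d,*ce[i],0.055)
    print(i,st[i],ce[i].round(1),"z pct",np.nanpercentile(q[:,2],[5,50,95]).round(3),"xy med",np.nanmedian(q,0).round(3))
    top=q[(q[:,2]>0.055)&(q[:,2]<0.063)]
    if len(top)>8:
        (x,y),r=cv2.minEnclosingCircle(top[:,:2].astype(np.float32));print("   circ",round(x,4),round(y,4),round(2000*r,1),len(top))
big=cv2.resize(d["color"][130:360,180:400,::-1],None,fx=2.6,fy=2.6,interpolation=cv2.INTER_CUBIC);cv2.imwrite("pics/crop1.png",big)
# rail & counter heights
for uv in [(205,160),(212,180),(219,200),(226,215),(235,214)]: print(uv,P[uv[1],uv[0]].round(3))
E
```

```text
(180, 205) [0.325 0.179 0.003]
(290, 160) [0.655 0.189 0.045]
(270, 290) [ 0.381 -0.199  0.002]
(312, 218) [ 0.579 -0.048  0.026]
(350, 120) [0.749 0.064 0.202]
[20 36 63] [ 0.47   -0.0532  0.06  ]
[17 28 64] [ 0.4602 -0.2207  0.0654]
[15 25 61] [ 0.433  -0.2979  0.0635]
[  7 108  85] [ 0.4479 -0.3688  0.0607]
[  8 106  84] [ 0.4547 -0.3918  0.0576]
1 [268 218  12  10  69] [273.1 223.7] z pct [0.046 0.055 0.06 ] xy med [ 0.463 -0.059  0.055]
   circ 0.4688 -0.0529 27.4 32
2 [301 258  17  16 168] [308.6 266.6] z pct [0.046 0.057 0.06 ] xy med [ 0.457 -0.226  0.057]
   circ 0.4625 -0.2164 37.9 105
3 [307 283  23  21 332] [317.7 293.7] z pct [0.047 0.058 0.061] xy med [ 0.429 -0.303  0.058]
   circ 0.4351 -0.2949 47.2 240
4 [341 301  29  26 520] [354.8 313.9] z pct [0.047 0.058 0.061] xy med [ 0.462 -0.381  0.058]
   circ 0.4676 -0.3741 57.2 404
(205, 160) [0.458 0.328 0.024]
(212, 180) [0.421 0.191 0.045]
(219, 200) [0.406 0.114 0.033]
(226, 215) [0.406 0.075 0.012]
(235, 214) [0.428 0.069 0.012]
```

View pics/crop1.png

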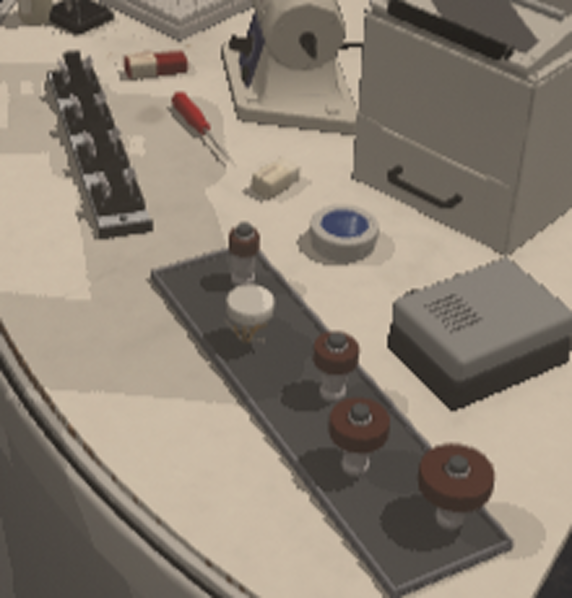

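The disc diameters fit the list (27, 38, 47 and 57 mm). Next I'll take the wrist camera over the rail, with the tool's y axis along world x.

Request:
step_arm(
  series=[
    [[0,0,-0.09,0,0,0.984],[0,0,-0.09,0,0,0.984],[0,0,-0.09,0,0,0.984],[0,0,-0.09,0,0,0.984],[0,0,-0.09,0,0,0.984],[0,0,-0.09,0,0,0.984],[0,0,-0.09,0,0,0.984],[0,0,-0.09,0,0,0.984],[0,0,-0.09,0,0,0.984],[0,0,-0.09,0,0,0.984],[-0.71,0.575,0,0,0,0],[-0.71,0.575,0,0,0,0],[-0.71,0.575,0,0,0,0],[-0.71,0.575,0,0,0,0],[-0.71,0.575,0,0,0,0],[-0.71,0.575,0,0,0,0],[-0.71,0.575,0,0,0,0],[-0.71,0.575,0,0,0,0],[-0.71,0.575,0,0,0,0],[-0.71,0.575,0,0,0,0]],
  ],
)

```text
clock: 2.65
ee_pos: [0.4305, 0.1998, 0.2489]
eef_rot: [-3.141, 0.0, 1.569]
wrist_force: [-0.3, -0.1, -0.0]
width: 1.003
grasp_force: 0.0
```

Request:
step_arm(
  series=[
    [[0,0,0,0,0,0],[0,0,0,0,0,0],[0,0,0,0,0,0]],
  ],
)

```text
clock: 3.02
ee_pos: [0.4294, 0.2016, 0.2491]
eef_rot: [-3.142, -0.0, 1.57]
wrist_force: [0.6, 0.5, -0.1]
width: 0.998
grasp_force: 0.0
```

Run:
```python
from h import *
d=ctrl.snapshot("wrist");np.savez("pics/wrist1.npz",**d);cv2.imwrite("pics/wrist1.png",d["color"][:,:,::-1])
P=pts(d);
d2=dict(np.load("pics/side0.npz"));Q=pts(d2)
R=Q[(Q[...,0]<0.62)&(Q[...,0]>.3)&(abs(Q[...,1])<.45)]
print("tall near", [(a,R[R[:,2]>a][:,:2].min(0).round(3) if (R[:,2]>a).any() else None) for a in (0.05,0.07,0.09,0.12)])
for nm,A in (("side",Q),("wrist",P)):
    q=A[(A[...,0]<0.49)&(A[...,0]>.36)&(A[...,1]>.04)&(A[...,1]<.42)&(A[...,2]>.007)&(A[...,2]<.06)]
    print(nm,len(q),cv2.minAreaRect(q[:,:2].astype(np.float32)*1000))
q=Q[(Q[...,0]<0.49)&(Q[...,0]>.38)&(Q[...,1]>-.16)&(Q[...,1]<-.07)&(Q[...,2]>.05)];print("jar",len(q),np.median(q,0).round(3),q.min(0).round(3),q.max(0).round(3))
```

```text
tall near [(0.05, array([ 0.412, -0.401])), (0.07, array([ 0.435, -0.375])), (0.09, array([0.533, 0.176])), (0.12, None)]
side 1312 ((430.73797607421875, 214.069091796875), (312.4406433105469, 109.97596740722656), 87.97087097167969)
wrist 9991 ((440.6965026855469, 216.6512908935547), (307.7358703613281, 51.27126693725586), 76.86400604248047)
jar 190 [ 0.433 -0.13   0.053] [ 0.413 -0.149  0.05 ] [ 0.452 -0.107  0.058]
```

View pics/wrist1.png

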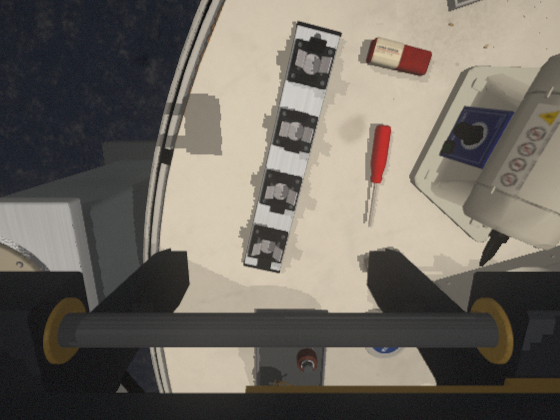

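The wrist view shows all four clips at (315,62), (296,130), (281,190) and (268,247), and the rail is turned about 13°. I'll check the clip centres in the rail's own frame.

Run:
```python
from h import *
d=dict(np.load("pics/wrist1.npz"));P=pts(d)
c=np.array([.4407,.2167]);a=np.radians(76.86);u=np.array([np.cos(a),np.sin(a)]);v=np.array([u[1],-u[0]])
Y=(P[...,:2]-c)@u;X=(P[...,:2]-c)@v;Z=P[...,2];g=d["color"].max(-1)
print("counter z",np.nanmedian(Z[(abs(X)>.04)&(abs(X)<.06)&(abs(Y)<.13)]))
print("zhist",np.histogram(Z[(abs(X)<.026)&(abs(Y)<.154)],bins=np.arange(0,.07,.004)))
for k,y0 in enumerate((.1125,.0375,-.0375,-.1125)):
    w=(abs(X)<.03)&(abs(Y-y0)<.034)
    for lo,hi in((.019,.032),(.034,.06)):
        m=w&(Z>lo)&(Z<hi);print(k+1,lo,m.sum(),"X",np.percentile(X[m],[2,98]).round(4),"Y",np.percentile(Y[m],[2,98]).round(4),end=" | ")
    m=w&(Z>.012)&(abs(X)<.0075)&(abs(Y-y0)<.011);print("seat z",np.percentile(Z[m],[5,50]).round(4))
    p=np.r_[c+y0*u];print("  px",proj(d,[*p,.045]).round(1),proj(d,[*p,.022]).round(1),p.round(4))
big=cv2.resize(d["color"][10:280,220:360,::-1],None,fx=2.2,fy=2.2,interpolation=cv2.INTER_CUBIC)
for y0 in (.1125,.0375,-.0375,-.1125):
    q=proj(d,[*(c+y0*u),.045]);cv2.circle(big,(int((q[0]-220)*2.2),int((q[1]-10)*2.2)),2,(0,0,255),-1)
cv2.imwrite("pics/crop2.png",big)
```

```text
counter z 0.3383127836799741
zhist (array([  20,   74, 3501,  665,  305, 3234,   94,   67,  206,  764, 1044,
        231,    0,    0,    0,    0,    0]), array([0.   , 0.004, 0.008, 0.012, 0.016, 0.02 , 0.024, 0.028, 0.032,
       0.036, 0.04 , 0.044, 0.048, 0.052, 0.056, 0.06 , 0.064, 0.068]))
1 0.019 1109 X [-0.022   0.0225] Y [0.0907 0.1329] | 1 0.034 699 X [-0.0173  0.0178] Y [0.0902 0.1338] | seat z [0.0201 0.0214]
  px [312.8  59.8] [310.7  62.9] [0.4663 0.3263]
2 0.019 934 X [-0.0221  0.0225] Y [0.0165 0.0581] | 2 0.034 574 X [-0.0172  0.0177] Y [0.0156 0.059 ] | seat z [0.0204 0.0214]
  px [295.5 131.1] [294.5 130. ] [0.4492 0.2532]
3 0.019 824 X [-0.0222  0.0223] Y [-0.0582 -0.0162] | 3 0.034 499 X [-0.0173  0.0175] Y [-0.059  -0.0158] | seat z [0.0205 0.0216]
  px [280.1 194.8] [280.  190.3] [0.4322 0.1802]
4 0.019 750 X [-0.0222  0.0222] Y [-0.1328 -0.0908] | 4 0.034 435 X [-0.0174  0.0177] Y [-0.134  -0.0904] | seat z [0.0204 0.0217]
  px [266.3 252. ] [266.9 244.8] [0.4151 0.1071]
```

View pics/crop2.png

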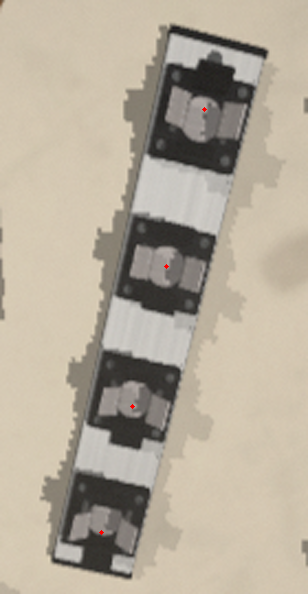

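The clip centres agree with the rail geometry to within 0.5 mm, and the seat is at 22 mm. I'll now align the tool with the rail's turn and look at the tray with the wrist camera.

Request:
step_arm(
  series=[
    [[0,0,0,0,0,0.955],[0,0,0,0,0,0.955],[-0.866,0.246,0,0,0,0],[-0.866,0.246,0,0,0,0],[-0.866,0.246,0,0,0,0],[-0.866,0.246,0,0,0,0],[-0.866,0.246,0,0,0,0],[-0.866,0.246,0,0,0,0],[-0.866,0.246,0,0,0,0],[-0.866,0.246,0,0,0,0],[-0.866,0.246,0,0,0,0],[-0.866,0.246,0,0,0,0],[-0.866,0.246,0,0,0,0],[-0.866,0.246,0,0,0,0],[0,0,0,0,0,0],[0,0,0,0,0,0],[0,0,0,0,0,0]],
  ],
)

```text
clock: 5.2
ee_pos: [0.4499, -0.2298, 0.2492]
eef_rot: [3.141, 0.0, 1.341]
wrist_force: [-0.5, 0.2, -0.1]
width: 1.001
grasp_force: 0.0
```

Run:
```python
from h import *
Q=pts(dict(np.load("pics/wrist1.npz")));m=(Q[...,2]>.095)&(Q[...,2]<.2)&(Q[...,0]>.35)&(Q[...,0]<.62)&(Q[...,1]>0)
print("tall by rail",m.sum(), Q[m].min(0).round(3) if m.any() else "", Q[m].max(0).round(3) if m.any() else "")
d=ctrl.snapshot("wrist");np.savez("pics/wrist2.npz",**d);cv2.imwrite("pics/wrist2.png",d["color"][:,:,::-1])
P=pts(d);hsv=cv2.cvtColor(d["color"],cv2.COLOR_RGB2HSV)
m=((hsv[...,0]<14)&(hsv[...,1]>70)&(P[...,2]>.03)&(P[...,2]<.075)&(P[...,0]>.38)&(P[...,0]<.55)).astype(np.uint8)
n,l,st,ce=cv2.connectedComponentsWithStats(m)
for i in range(1,n):
    if st[i,4]<60: continue
    q=P[l==i];t=q[(q[:,2]>.055)]
    (x,y),r=cv2.minEnclosingCircle(t[:,:2].astype(np.float32));print(st[i],"z",np.median(q[:,2]).round(4),"circ",round(x,4),round(y,4),round(2000*r,1))
s=ctrl.observe();print(s["ee_pos"].round(4),s["eef_rot"].round(3))
```

```text
tall by rail 67 [0.618 0.175 0.1  ] [0.62  0.185 0.119]
[241   0  28  17 262] z 0.0563 circ 0.4683 -0.0525 26.5
[270 148  32  33 610] z 0.0572 circ 0.4621 -0.2157 36.6
[258 214  38  38 951] z 0.0572 circ 0.4337 -0.2939 45.8
[ 296  262   44   44 1304] z 0.0573 circ 0.4672 -0.372 55.5
[ 0.4499 -0.2299  0.2492] [3.141 0.    1.341]
```

View pics/wrist2.png

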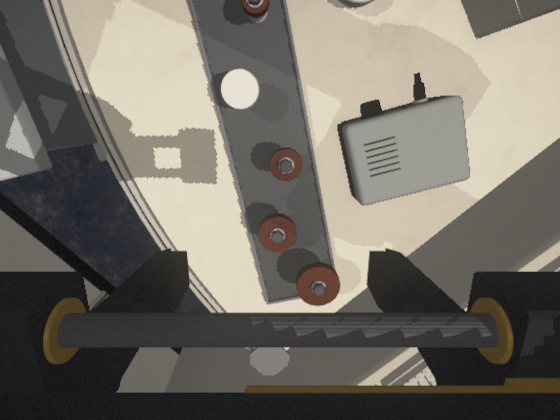

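The wrist and side measurements agree to within 2 mm. The jar's lid is at (240,89). I'll start with wheel_55.

Request:
step_arm(
  series=[
    [[-0.678,0.248,0,0,0,0],[-0.678,0.248,0,0,0,0],[-0.678,0.248,0,0,0,0],[-0.678,0.248,0,0,0,0],[-0.678,0.248,0,0,0,0],[0,0,0.9,0,0,0],[0,0,0.9,0,0,0],[0,0,0.9,0,0,0],[0,0,0.9,0,0,0],[0,0,0.9,0,0,0],[0,0,0.45,0,0,0],[0,0,0.44,0,0,0],[0,0,0,0,0,0],[0,0,0,0,0,0]],
  ],
  gripper=0.85,
)

```text
clock: 7.0
ee_pos: [0.4674, -0.3747, 0.0345]
eef_rot: [3.14, 0.001, 1.34]
wrist_force: [-0.2, 0.6, -0.3]
width: 0.848
grasp_force: 0.0
```

Request:
step_arm(
  series=[
    [[0,0,0,0,0,0],[0,0,0,0,0,0],[0,0,0,0,0,0],[0,0,0,0,0,0],[0,0,0,0,0,0],[0,0,0,0,0,0]],
  ],
  gripper=0,
  force=45,
)

```text
clock: 7.75
ee_pos: [0.467, -0.3742, 0.0334]
eef_rot: [3.142, 0.0, 1.34]
wrist_force: [0.3, -0.5, -0.3]
width: 0.192
grasp_force: 0.0
```

The opening is 17 mm with no grip force, so the fingers missed the disc. I'll look.

Run:
```python
from h import *
s=ctrl.observe();print(s["width"],s["grasp_force"])
a=ctrl.snapshot("wrist")["color"];d=ctrl.snapshot("side");np.savez("pics/side3.npz",**d)
b=cv2.resize(d["color"][240:360,270:400],None,fx=3.5,fy=3.5)
cv2.imwrite("pics/p3.png",cv2.resize(np.hstack([a,b]),None,fx=.78,fy=.78)[:,:,::-1])
```

```text
0.19206366404707395 0.0
```

View pics/p3.png

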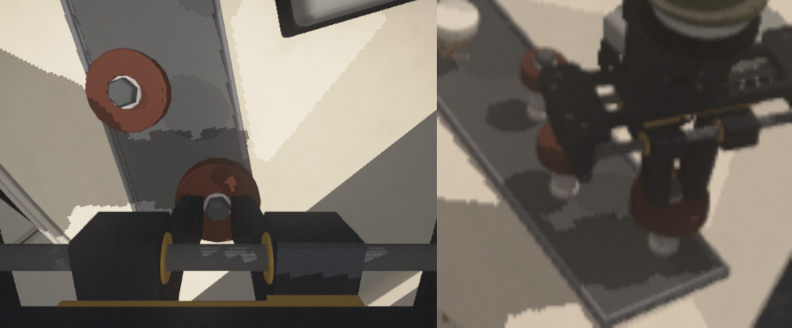

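Run:
```python
from h import *
s=ctrl.observe();print(s["width"],s["grasp_force"],s["ee_pos"])
d=dict(np.load("pics/side3.npz"));P=pts(d)
hsv=cv2.cvtColor(d["color"],cv2.COLOR_RGB2HSV)
m=(hsv[...,0]<14)&(hsv[...,1]>70)&(P[...,2]>.03)&(P[...,2]<.075)&(P[...,1]<-.34)&(P[...,0]>.42)
q=P[m];print(len(q),q.min(0).round(3),q.max(0).round(3))
for v in range(280,312,3): print(v,[(u,P[v,u].round(3).tolist(),d["color"][v,u].tolist()) for u in (332,343)])
```

```text
0.14482627911945842 45.000325441360474 [ 0.46700291 -0.37419559  0.0334031 ]
585 [ 0.441 -0.484  0.042] [ 0.982 -0.351  0.072]
280 [(332, [0.404, -0.374, 0.165], [78, 73, 66]), (343, [0.421, -0.383, 0.165], [39, 36, 35])]
283 [(332, [0.399, -0.382, 0.167], [41, 39, 37]), (343, [0.419, -0.386, 0.162], [38, 35, 33])]
286 [(332, [0.394, -0.388, 0.167], [41, 39, 37]), (343, [0.432, -0.372, 0.137], [39, 37, 34])]
289 [(332, [0.391, -0.393, 0.165], [38, 35, 33]), (343, [0.429, -0.377, 0.135], [40, 37, 34])]
292 [(332, [0.492, -0.268, 0.006], [55, 51, 49]), (343, [0.42, -0.388, 0.141], [54, 51, 48])]
295 [(332, [0.401, -0.383, 0.138], [55, 52, 50]), (343, [0.512, -0.281, -0.0], [104, 97, 88])]
298 [(332, [0.482, -0.283, 0.006], [75, 71, 67]), (343, [nan, nan, nan], [173, 161, 145])]
301 [(332, [0.477, -0.291, 0.007], [80, 76, 72]), (343, [0.494, -0.304, 0.011], [77, 73, 71])]
304 [(332, [0.473, -0.297, 0.006], [72, 69, 65]), (343, [0.458, -0.348, 0.059], [65, 56, 52])]
307 [(332, [0.468, -0.303, 0.005], [72, 69, 65]), (343, [0.454, -0.354, 0.058], [56, 40, 34])]
310 [(332, [0.463, -0.311, 0.006], [72, 69, 65]), (343, [0.449, -0.361, 0.058], [50, 38, 32])]
```

Run:
```python
from h import *
d=dict(np.load("pics/side3.npz"));P=pts(d)
for v in range(286,326,3): print(v,[(u,P[v,u].round(3).tolist(),int(d["color"][v,u].max()),int(d["color"][v,u].min())) for u in (349,353,361,364)])
w=ctrl.snapshot("wrist");np.savez("pics/wrist4.npz",**w);W=pts(w)
print(w["cam_to_world"].round(3).tolist())
hsv=cv2.cvtColor(w["color"],cv2.COLOR_RGB2HSV)
for v in range(200,330,8): print(v,[(u,W[v,u].round(3).tolist()) for u in (235,278,320)])
```

```text
286 [(349, [0.433, -0.387, 0.149], 51, 34), (353, [0.44, -0.389, 0.148], 36, 33), (361, [0.561, -0.278, 0.002], 201, 165), (364, [0.484, -0.37, 0.112], 51, 44)]
289 [(349, [0.429, -0.393, 0.149], 37, 33), (353, [0.436, -0.395, 0.147], 40, 35), (361, [0.455, -0.394, 0.138], 71, 66), (364, [0.458, -0.398, 0.14], 83, 77)]
292 [(349, [0.424, -0.399, 0.149], 43, 38), (353, [0.432, -0.401, 0.147], 45, 41), (361, [0.447, -0.404, 0.143], 40, 35), (364, [0.478, -0.378, 0.107], 38, 32)]
295 [(349, [0.426, -0.399, 0.141], 38, 34), (353, [nan, nan, nan], 39, 35), (361, [0.476, -0.374, 0.097], 36, 30), (364, [0.475, -0.383, 0.105], 38, 32)]
298 [(349, [0.426, -0.399, 0.134], 39, 35), (353, [0.434, -0.401, 0.131], 39, 34), (361, [0.476, -0.375, 0.09], 36, 31), (364, [0.475, -0.384, 0.098], 39, 33)]
301 [(349, [0.444, -0.38, 0.101], 38, 33), (353, [0.454, -0.38, 0.096], 38, 32), (361, [0.477, -0.376, 0.082], 38, 32), (364, [0.476, -0.385, 0.091], 39, 33)]
304 [(349, [0.445, -0.38, 0.093], 39, 34), (353, [0.455, -0.379, 0.088], 38, 32), (361, [0.475, -0.379, 0.078], 39, 32), (364, [0.477, -0.385, 0.
[... 2194 characters left out ...]
6, -0.369, 0.083])]
280 [(235, [0.453, -0.36, 0.091]), (278, [0.466, -0.378, 0.065]), (320, [0.485, -0.368, 0.091])]
288 [(235, [0.454, -0.361, 0.096]), (278, [0.464, -0.386, 0.058]), (320, [0.485, -0.368, 0.097])]
296 [(235, [0.455, -0.361, 0.102]), (278, [0.463, -0.391, 0.057]), (320, [0.484, -0.368, 0.101])]
304 [(235, [0.455, -0.361, 0.107]), (278, [0.462, -0.396, 0.056]), (320, [0.483, -0.368, 0.106])]
312 [(235, [0.463, -0.347, 0.134]), (278, [0.473, -0.349, 0.135]), (320, [0.483, -0.351, 0.135])]
320 [(235, [0.463, -0.347, 0.138]), (278, [0.473, -0.348, 0.139]), (320, [0.483, -0.351, 0.139])]
328 [(235, [0.463, -0.347, 0.14]), (278, [0.473, -0.35, 0.14]), (320, [0.482, -0.352, 0.14])]
```

Run:
```python
from h import *
d=dict(np.load("pics/scene0.npz"));P=pts(d)
for u in (230,236,296,303): print(u,[(v,P[v,u].round(3).tolist()) for v in range(236,272,4)])
m=(abs(P[...,0]-.2)<.06)&(abs(P[...,1]-.485)<.07)&(P[...,2]>.12)
print(np.percentile(P[m][:,2],[0,1,5]))
print("TCP px",proj(d,[.2,.485,.2125]))
```

```text
230 [(236, [0.213, 0.545, 0.28]), (240, [0.215, 0.544, 0.273]), (244, [0.216, 0.543, 0.267]), (248, [0.218, 0.541, 0.26]), (252, [0.22, 0.539, 0.252]), (256, [0.22, 0.539, 0.246]), (260, [0.505, 0.246, -0.004]), (264, [0.494, 0.258, -0.005]), (268, [0.47, 0.283, 0.006])]
236 [(236, [0.209, 0.539, 0.279]), (240, [0.21, 0.538, 0.273]), (244, [0.21, 0.538, 0.267]), (248, [0.21, 0.539, 0.262]), (252, [0.21, 0.539, 0.256]), (256, [0.209, 0.54, 0.251]), (260, [0.21, 0.54, 0.245]), (264, [0.211, 0.539, 0.238]), (268, [0.456, 0.279, 0.01])]
296 [(236, [0.185, 0.443, 0.247]), (240, [0.185, 0.443, 0.241]), (244, [0.409, 0.128, 0.019]), (248, [0.406, 0.131, 0.011]), (252, [0.399, 0.141, 0.008]), (256, [0.396, 0.145, 0.0]), (260, [0.387, 0.157, -0.001]), (264, [0.379, 0.168, -0.003]), (268, [0.369, 0.181, -0.003])]
303 [(236, [0.173, 0.444, 0.252]), (240, [0.173, 0.444, 0.246]), (244, [0.173, 0.443, 0.239]), (248, [0.394, 0.121, 0.011]), (252, [0.391, 0.125, 0.004]), (256, [0.386, 0.131, -0.002]), (260, [0.376, 0.145, -0.002]), (264, [0.364, 0.162, -0.001]), (268, [0.355, 0.175, -0.001])]
[0.23487561 0.24488524 0.27352152]
TCP px [268.8416461 266.3565428]
```

The depth shows the fingertips about 24.5 mm above the reported TCP height. The start picture agrees: tips at 0.237 against a reported 0.2125. They closed on the nut just above the disc. I'll open, go down by the difference, and use that offset from here on.

Request:
step_arm(
  series=[
    [[0,0,0,0,0,0],[0,0,0,0,0,0],[0,0,0,0,0,0],[0,0,0,0,0,0],[0,0,0,0,0,0],[0,0,0,0,0,0],[0,0,0,0,0,0],[0,0,0,0,0,0]],
  ],
  gripper=0.85,
)

```text
clock: 8.9
ee_pos: [0.467, -0.3742, 0.0334]
eef_rot: [-3.142, -0.0, 1.34]
wrist_force: [-0.7, -0.1, 0.0]
width: 0.852
grasp_force: 0.0
```

Request:
step_arm(
  series=[
    [[0,0,0.2,0,0,0],[0,0,0.2,0,0,0],[0,0,0.21,0,0,0],[0,0,0,0,0,0],[0,0,0,0,0,0]],
  ],
)

```text
clock: 9.52
ee_pos: [0.467, -0.3743, 0.0091]
eef_rot: [3.141, 0.0, 1.34]
wrist_force: [0.1, -0.3, -0.1]
width: 0.849
grasp_force: 0.0
```

Request:
step_arm(
  series=[
    [[0,0,0,0,0,0],[0,0,0,0,0,0],[0,0,0,0,0,0],[0,0,0,0,0,0],[0,0,0,0,0,0]],
  ],
  gripper=0,
  force=45,
)

```text
clock: 10.15
ee_pos: [0.4671, -0.3743, 0.0092]
eef_rot: [3.141, 0.0, 1.34]
wrist_force: [0.5, -0.3, 2.0]
width: 0.612
grasp_force: 45.0
```

Width 0.61 (54 mm) at 45 N, so it holds the disc. I'll lift and carry it to clip 4.

Request:
step_arm(
  series=[
    [[0,0,-0.88,0,0,0],[0,0,-0.88,0,0,0],[0,0,-0.88,0,0,0],[0,0,-0.88,0,0,0],[0.816,-0.286,0,0,0,0],[0.816,-0.286,0,0,0,0],[0.816,-0.286,0,0,0,0],[0.816,-0.286,0,0,0,0],[0.816,-0.286,0,0,0,0],[0.816,-0.286,0,0,0,0],[0.816,-0.286,0,0,0,0],[0.816,-0.286,0,0,0,0],[0.816,-0.286,0,0,0,0],[0.816,-0.286,0,0,0,0],[0.816,-0.286,0,0,0,0],[0.816,-0.286,0,0,0,0],[0.816,-0.286,0,0,0,0],[0.816,-0.286,0,0,0,0],[0,0,0,0,0,0],[0,0,0,0,0,0]],
  ],
)

```text
clock: 12.65
ee_pos: [0.4157, 0.1068, 0.1497]
eef_rot: [-3.141, 0.0, 1.34]
wrist_force: [0.3, -0.3, -0.9]
width: 0.61
grasp_force: 45.0
```

```bash
cat > held.py <<'E'
from h import *
import sys
def go(t):
    s=ctrl.observe();y=s["eef_rot"][2];d=np.array(t)-s["ee_pos"]
    X=np.array([np.cos(y),np.sin(y),0]);Y=np.array([np.sin(y),-np.cos(y),0])
    return np.array([d@X,d@Y,-d[2]])/.04
def held(r):
    s=ctrl.observe();d=ctrl.snapshot("wrist");P=pts(d);y=s["eef_rot"][2];e=s["ee_pos"]
    X=np.array([np.cos(y),np.sin(y)]);Y=np.array([np.sin(y),-np.cos(y)])
    hsv=cv2.cvtColor(d["color"],cv2.COLOR_RGB2HSV)
    m=(hsv[...,0]<14)&(hsv[...,1]>70)&(abs(P[...,2]-e[2]-.047)<.018)&(np.hypot(P[...,0]-e[0],P[...,1]-e[1])<.045)
    q=P[m];tx=(q[:,:2]-e[:2])@X;ty=(q[:,:2]-e[:2])@Y;z=q[:,2]-e[2]
    print(len(q),"z top",np.percentile(z,90).round(4))
    t=z>np.percentile(z,90)-.004
    print("edge tx - r",(np.percentile(tx[t],98)-r).round(4),"mid ty",((np.percentile(ty[t],2)+np.percentile(ty[t],98))/2).round(4),"width",np.ptp(ty[t]).round(4))
    A=np.c_[q[t][:,:2],np.ones(t.sum())];c=np.linalg.lstsq(A,q[t][:,2],rcond=None)[0];print("tilt",c[:2].round(3))
    print("ee",e.round(4),"rot",s["eef_rot"].round(3),"w",s["width"],"t",s["clock"])
E
python3 -c "
from held import *
held(.0275);print(go([.4151,.1071,.0255]).round(3))"
```

```text
8418 z top 0.0488
edge tx - r 0.0002 mid ty -0.0001 width 0.055
tilt [ 0.004 -0.01 ]
ee [0.4157 0.1068 0.1497] rot [-3.141  0.     1.34 ] w 0.6099483241270238 t 12.65
[ 0.008 -0.019  3.106]
```

The wheel is held centred and level. I'll lower it to the mouth of the clip and then push it in slowly.

Request:
step_arm(
  series=[
    [[0,0,0.8,0,0,0],[0,0,0.8,0,0,0],[0,0,0.8,0,0,0],[0,0,0.1,0,0,0],[0,0,0.1,0,0,0],[0,0,0.1,0,0,0],[0,0,0.1,0,0,0],[0,0,0.1,0,0,0],[0,0,0.1,0,0,0]],
  ],
)

```text
clock: 13.82
ee_pos: [0.4156, 0.1072, 0.0297]
eef_rot: [-3.141, 0.0, 1.34]
wrist_force: [-1.6, -0.2, 1.8]
width: 0.609
grasp_force: 45.0
```

Request:
step_arm(
  series=[
    [[0,0,0.04,0,0,0],[0,0,0.04,0,0,0],[0,0,0,0,0,0]],
  ],
)

```text
clock: 14.2
ee_pos: [0.4157, 0.1073, 0.0271]
eef_rot: [-3.142, 0.0, 1.34]
wrist_force: [-3.2, -1.3, 9.2]
width: 0.612
grasp_force: 45.0
```

Request:
step_arm(
  series=[
    [[0,0,0.03,0,0,0],[0,0,0.02,0,0,0],[0,0,0,0,0,0]],
  ],
)

```text
clock: 14.58
ee_pos: [0.4159, 0.1074, 0.0268]
eef_rot: [3.141, -0.0, 1.34]
wrist_force: [-13.4, -1.2, 38.7]
width: 0.61
grasp_force: 45.0
```

```bash
python3 -c "
from held import *
held(.0275)"
```

```text
8623 z top 0.049
edge tx - r 0.0002 mid ty -0.0001 width 0.0548
tilt [-0.001 -0.023]
ee [0.4159 0.1074 0.0268] rot [ 3.141 -0.     1.34 ] w 0.610284707445151 t 14.575
```

It's on a hard stop (39 N within 0.3 mm), so it's seated. I'll ease off, release, lift, and check with the side camera.

Request:
step_arm(
  series=[
    [[0,0,-0.05,0,0,0],[0,0,0,0,0,0]],
  ],
)

```text
clock: 14.88
ee_pos: [0.4157, 0.1073, 0.0271]
eef_rot: [3.141, 0.0, 1.34]
wrist_force: [-5.2, -1.3, 11.8]
width: 0.611
grasp_force: 45.0
```

Request:
step_arm(
  series=[
    [[0,0,0,0,0,0],[0,0,0,0,0,0],[0,0,0,0,0,0],[0,0,-0.4,0,0,0],[0,0,-0.8,0,0,0],[0,0,-0.9,0,0,0],[0,0,-0.9,0,0,0],[0,0,-0.2,0,0,0],[0,0,0,0,0,0]],
  ],
  gripper=0.82,
)

```text
clock: 16.0
ee_pos: [0.4155, 0.1073, 0.1541]
eef_rot: [-3.141, 0.0, 1.34]
wrist_force: [-0.5, 0.4, -0.3]
width: 0.82
grasp_force: 0.0
```

```bash
cat >> held.py <<'E'
def seated():
    for n in ("side","wrist"):
        d=ctrl.snapshot(n);P=pts(d);hsv=cv2.cvtColor(d["color"],cv2.COLOR_RGB2HSV)
        m=((hsv[...,0]<14)&(hsv[...,1]>70)&(P[...,2]>.055)&(P[...,2]<.11)&(P[...,0]>.36)&(P[...,0]<.52)&(P[...,1]>.05)&(P[...,1]<.38)).astype(np.uint8)
        k,l,st,ce=cv2.connectedComponentsWithStats(m)
        for i in range(1,k):
            if st[i,4]<25: continue
            q=P[l==i];t=q[q[:,2]>np.percentile(q[:,2],90)-.004]
            (x,y),r=cv2.minEnclosingCircle(t[:,:2].astype(np.float32));print(n,st[i,4],"top z",np.percentile(q[:,2],90).round(4),"circ",round(x,4),round(y,4),round(2000*r,1))
E
python3 -c "
from held import *
seated();print(go([.434,-.2945,.1497]).round(3),ctrl.observe()['ee_pos'])"
```

```text
side 240 top z 0.0784 circ 0.4162 0.1062 56.3
wrist 3110 top z 0.0762 circ 0.4161 0.1091 54.7
[-9.668  2.76   0.091] [0.4150921  0.10724046 0.15333458]
```

Disc top is at 76–78 mm, where a seated wheel belongs. Next is wheel_46.

Request:
step_arm(
  series=[
    [[-0.879,0.251,0,0,0,0],[-0.879,0.251,0,0,0,0],[-0.879,0.251,0,0,0,0],[-0.879,0.251,0,0,0,0],[-0.879,0.251,0,0,0,0],[-0.879,0.251,0,0,0,0],[-0.879,0.251,0,0,0,0],[-0.879,0.251,0,0,0,0],[-0.879,0.251,0,0,0,0],[-0.879,0.251,0,0,0,0],[-0.879,0.251,0,0,0,0],[0,0,0.2,0,0,0],[0,0,0.9,0,0,0],[0,0,0.9,0,0,0],[0,0,0.8,0,0,0],[0,0,0.5,0,0,0],[0,0,0.3,0,0,0],[0,0,0,0,0,0],[0,0,0,0,0,0]],
  ],
  gripper=0.72,
)

```text
clock: 18.48
ee_pos: [0.435, -0.2946, 0.0112]
eef_rot: [3.141, 0.001, 1.34]
wrist_force: [-0.4, -0.4, 0.4]
width: 0.719
grasp_force: 0.0
```

Request:
step_arm(
  series=[
    [[0,0,0,0,0,0],[0,0,0,0,0,0],[0,0,0,0,0,0],[0,0,0,0,0,0],[0,0,0,0,0,0]],
  ],
  gripper=0,
  force=45,
)

```text
clock: 19.1
ee_pos: [0.4348, -0.2947, 0.011]
eef_rot: [3.141, 0.0, 1.34]
wrist_force: [-1.1, 0.6, 5.1]
width: 0.508
grasp_force: 45.0
```

```bash
python3 -c "
from held import *
held(.023);print(go([.4322,.1802,.1497]).round(3))"
```

```text
5932 z top 0.0471
edge tx - r -0.0009 mid ty 0.0 width 0.0452
tilt [-0.02  -0.007]
ee [ 0.4348 -0.2947  0.011 ] rot [3.141 0.    1.34 ] w 0.508271434724372 t 19.1
[11.542 -2.782 -3.468]
```

Request:
step_arm(
  series=[
    [[0,0,-0.87,0,0,0],[0,0,-0.87,0,0,0],[0,0,-0.87,0,0,0],[0,0,-0.87,0,0,0],[0.89,-0.214,0,0,0,0],[0.89,-0.214,0,0,0,0],[0.89,-0.214,0,0,0,0],[0.89,-0.214,0,0,0,0],[0.89,-0.214,0,0,0,0],[0.89,-0.214,0,0,0,0],[0.89,-0.214,0,0,0,0],[0.89,-0.214,0,0,0,0],[0.89,-0.214,0,0,0,0],[0.89,-0.214,0,0,0,0],[0.89,-0.214,0,0,0,0],[0.89,-0.214,0,0,0,0],[0.89,-0.214,0,0,0,0],[0,0,0,0,0,0],[0,0,0,0,0,0]],
  ],
)

```text
clock: 21.52
ee_pos: [0.4321, 0.1811, 0.1495]
eef_rot: [-3.141, 0.0, 1.34]
wrist_force: [0.9, 0.8, -1.7]
width: 0.506
grasp_force: 45.0
```

```bash
python3 -c "
from held import *
held(.023);print(go([.4322,.1802,.028]).round(3))"
```

```text
5660 z top 0.0471
edge tx - r -0.0009 mid ty 0.0001 width 0.0455
tilt [-0.02  -0.008]
ee [0.4321 0.1811 0.1495] rot [-3.141  0.     1.34 ] w 0.5063315538302001 t 21.525
[-1.50e-02  3.00e-03  3.04e+00]
```

Request:
step_arm(
  series=[
    [[0,0,0.8,0,0,0],[0,0,0.8,0,0,0],[0,0,0.8,0,0,0],[0,0,0.1,0,0,0],[0,0,0.1,0,0,0],[0,0,0.1,0,0,0],[0,0,0.1,0,0,0],[0,0,0.1,0,0,0],[0,0,0.1,0,0,0],[0,0,0.04,0,0,0],[0,0,0,0,0,0]],
  ],
)

```text
clock: 22.95
ee_pos: [0.4329, 0.1816, 0.0289]
eef_rot: [3.14, -0.001, 1.34]
wrist_force: [0.4, -1.3, 8.1]
width: 0.511
grasp_force: 44.9
```

Request:
step_arm(
  series=[
    [[0,0,0.02,0,0,0],[0,0,0,0,0,0]],
  ],
)

```text
clock: 23.2
ee_pos: [0.433, 0.1817, 0.0288]
eef_rot: [3.14, -0.001, 1.34]
wrist_force: [-2.9, -1.8, 17.9]
width: 0.512
grasp_force: 44.9
```

Request:
step_arm(
  series=[
    [[0,0,0.03,0,0,0],[0,0,0,0,0,0]],
  ],
)

```text
clock: 23.45
ee_pos: [0.4331, 0.1819, 0.0287]
eef_rot: [3.139, -0.001, 1.34]
wrist_force: [-7.1, -1.4, 32.7]
width: 0.509
grasp_force: 44.9
```

Request:
step_arm(
  series=[
    [[0,0,-0.05,0,0,0],[0,0,0,0,0,0]],
  ],
)

```text
clock: 23.7
ee_pos: [0.4329, 0.1816, 0.0289]
eef_rot: [3.14, -0.001, 1.34]
wrist_force: [0.4, -1.6, 10.3]
width: 0.507
grasp_force: 44.9
```

Request:
step_arm(
  series=[
    [[0,0,0,0,0,0],[0,0,0,0,0,0],[0,0,0,0,0,0],[0,0,-0.4,0,0,0],[0,0,-0.8,0,0,0],[0,0,-0.9,0,0,0],[0,0,-0.9,0,0,0],[0,0,-0.2,0,0,0],[0,0,0,0,0,0]],
  ],
  gripper=0.72,
)

```text
clock: 24.82
ee_pos: [0.432, 0.1815, 0.1556]
eef_rot: [-3.141, 0.0, 1.34]
wrist_force: [-1.3, -0.4, -0.4]
width: 0.719
grasp_force: 0.0
```

```bash
python3 -c "
from held import *
seated();print(go([.4622,-.216,.009]).round(3),ctrl.observe()['ee_pos'])"
```

```text
side 407 top z 0.0783 circ 0.4202 0.1406 122.1
wrist 2002 top z 0.0761 circ 0.4332 0.1816 45.9
wrist 2549 top z 0.0761 circ 0.4161 0.1095 54.9
[-9.495  3.019  3.646] [0.43164286 0.18136475 0.15483459]
```

Wheel_46 is seated too (disc top 76.1 mm). Next is wheel_37.

Request:
step_arm(
  series=[
    [[-0.863,0.274,0,0,0,0],[-0.863,0.274,0,0,0,0],[-0.863,0.274,0,0,0,0],[-0.863,0.274,0,0,0,0],[-0.863,0.274,0,0,0,0],[-0.863,0.274,0,0,0,0],[-0.863,0.274,0,0,0,0],[-0.863,0.274,0,0,0,0],[-0.863,0.274,0,0,0,0],[-0.863,0.274,0,0,0,0],[-0.863,0.274,0,0,0,0],[0,0,0.2,0,0,0],[0,0,0.9,0,0,0],[0,0,0.9,0,0,0],[0,0,0.8,0,0,0],[0,0,0.5,0,0,0],[0,0,0.33,0,0,0],[0,0,0,0,0,0],[0,0,0,0,0,0]],
  ],
  gripper=0.62,
)

```text
clock: 27.3
ee_pos: [0.463, -0.2158, 0.0116]
eef_rot: [3.141, 0.0, 1.34]
wrist_force: [-0.0, 0.2, -0.4]
width: 0.623
grasp_force: 0.0
```

Request:
step_arm(
  series=[
    [[0,0,0,0,0,0],[0,0,0,0,0,0],[0,0,0,0,0,0],[0,0,0,0,0,0],[0,0,0,0,0,0]],
  ],
  gripper=0,
  force=45,
)

```text
clock: 27.92
ee_pos: [0.4629, -0.2159, 0.0114]
eef_rot: [3.141, 0.0, 1.34]
wrist_force: [-2.2, 0.4, 6.6]
width: 0.41
grasp_force: 45.0
```

```bash
python3 -c "
from held import *
held(.0185);print(go([.4492,.2532,.1497]).round(3))"
```

```text
3773 z top 0.0466
edge tx - r -0.0008 mid ty -0.0 width 0.0362
tilt [-0.017 -0.014]
ee [ 0.4629 -0.2159  0.0114] rot [3.141 0.    1.34 ] w 0.41039984520956074 t 27.925
[11.338 -3.018 -3.458]
```

Request:
step_arm(
  series=[
    [[0,0,-0.87,0,0,0],[0,0,-0.87,0,0,0],[0,0,-0.87,0,0,0],[0,0,-0.87,0,0,0],[0.874,-0.232,0,0,0,0],[0.874,-0.232,0,0,0,0],[0.874,-0.232,0,0,0,0],[0.874,-0.232,0,0,0,0],[0.874,-0.232,0,0,0,0],[0.874,-0.232,0,0,0,0],[0.874,-0.232,0,0,0,0],[0.874,-0.232,0,0,0,0],[0.874,-0.232,0,0,0,0],[0.874,-0.232,0,0,0,0],[0.874,-0.232,0,0,0,0],[0.874,-0.232,0,0,0,0],[0.874,-0.232,0,0,0,0],[0,0,0,0,0,0],[0,0,0,0,0,0]],
  ],
)

```text
clock: 30.35
ee_pos: [0.4492, 0.2537, 0.1499]
eef_rot: [-3.141, 0.001, 1.34]
wrist_force: [-0.4, 1.2, -0.7]
width: 0.403
grasp_force: 45.0
```

```bash
python3 -c "
from held import *
held(.0185);print(go([.4492,.2532,.0285]).round(3))"
```

```text
3488 z top 0.0466
edge tx - r -0.0008 mid ty 0.0001 width 0.0358
tilt [-0.018 -0.01 ]
ee [0.4492 0.2537 0.1499] rot [-3.141e+00  1.000e-03  1.340e+00] w 0.40290240055514237 t 30.35
[-7.000e-03 -1.000e-03  3.037e+00]
```

Request:
step_arm(
  series=[
    [[0,0,0.8,0,0,0],[0,0,0.8,0,0,0],[0,0,0.8,0,0,0],[0,0,0.1,0,0,0],[0,0,0.1,0,0,0],[0,0,0.1,0,0,0],[0,0,0.1,0,0,0],[0,0,0.1,0,0,0],[0,0,0.1,0,0,0],[0,0,0.04,0,0,0],[0,0,0,0,0,0]],
  ],
)

```text
clock: 31.78
ee_pos: [0.4499, 0.2545, 0.0293]
eef_rot: [3.14, -0.001, 1.34]
wrist_force: [0.8, -1.2, 8.8]
width: 0.409
grasp_force: 45.0
```

Request:
step_arm(
  series=[
    [[0,0,0.03,0,0,0],[0,0,0,0,0,0]],
  ],
)

```text
clock: 32.02
ee_pos: [0.4501, 0.2547, 0.0292]
eef_rot: [3.14, -0.001, 1.34]
wrist_force: [-3.5, -0.2, 19.3]
width: 0.408
grasp_force: 44.9
```

Request:
step_arm(
  series=[
    [[0,0,0.03,0,0,0],[0,0,0,0,0,0]],
  ],
)

```text
clock: 32.28
ee_pos: [0.4503, 0.2549, 0.0291]
eef_rot: [3.139, -0.002, 1.34]
wrist_force: [-7.9, -1.8, 30.5]
width: 0.406
grasp_force: 44.9
```

Request:
step_arm(
  series=[
    [[0,0,-0.05,0,0,0],[0,0,0,0,0,0]],
  ],
)

```text
clock: 32.52
ee_pos: [0.45, 0.2546, 0.0293]
eef_rot: [3.14, -0.001, 1.34]
wrist_force: [-0.6, -0.0, 12.7]
width: 0.405
grasp_force: 44.9
```

Request:
step_arm(
  series=[
    [[0,0,0,0,0,0],[0,0,0,0,0,0],[0,0,0,0,0,0],[0,0,-0.4,0,0,0],[0,0,-0.8,0,0,0],[0,0,-0.9,0,0,0],[0,0,-0.9,0,0,0],[0,0,-0.2,0,0,0],[0,0,0,0,0,0]],
  ],
  gripper=0.62,
)

```text
clock: 33.65
ee_pos: [0.4492, 0.2542, 0.1561]
eef_rot: [3.142, -0.0, 1.34]
wrist_force: [0.3, 0.3, -0.8]
width: 0.619
grasp_force: 0.0
```

```bash
python3 -c "
from held import *
seated();print(go([.4685,-.0527,.009]).round(3),ctrl.observe()['ee_pos'])"
```

```text
side 92 top z 0.0783 circ 0.4492 0.2521 37.0
side 408 top z 0.0789 circ 0.4241 0.1413 123.5
wrist 1135 top z 0.0761 circ 0.4503 0.2546 36.5
wrist 1779 top z 0.0761 circ 0.4325 0.1817 46.5
wrist 1537 top z 0.0762 circ 0.4157 0.1085 55.4
[-7.352  2.237  3.651] [0.44874571 0.25406665 0.15502821]
```

Wheel_37 is seated. Last is wheel_28.

Request:
step_arm(
  series=[
    [[-0.817,0.248,0,0,0,0],[-0.817,0.248,0,0,0,0],[-0.817,0.248,0,0,0,0],[-0.817,0.248,0,0,0,0],[-0.817,0.248,0,0,0,0],[-0.817,0.248,0,0,0,0],[-0.817,0.248,0,0,0,0],[-0.817,0.248,0,0,0,0],[-0.817,0.248,0,0,0,0],[0,0,0.2,0,0,0],[0,0,0.9,0,0,0],[0,0,0.9,0,0,0],[0,0,0.8,0,0,0],[0,0,0.5,0,0,0],[0,0,0.35,0,0,0],[0,0,0,0,0,0],[0,0,0,0,0,0]],
  ],
  gripper=0.54,
)

```text
clock: 35.88
ee_pos: [0.4692, -0.0524, 0.0107]
eef_rot: [3.141, 0.0, 1.34]
wrist_force: [0.0, -0.3, 0.5]
width: 0.539
grasp_force: 0.0
```

Request:
step_arm(
  series=[
    [[0,0,0,0,0,0],[0,0,0,0,0,0],[0,0,0,0,0,0],[0,0,0,0,0,0],[0,0,0,0,0,0]],
  ],
  gripper=0,
  force=45,
)

```text
clock: 36.5
ee_pos: [0.4691, -0.0525, 0.0105]
eef_rot: [3.141, 0.0, 1.34]
wrist_force: [-0.8, 0.2, 5.6]
width: 0.305
grasp_force: 44.9
```

```bash
python3 -c "
from held import *
held(.014);print(go([.4663,.3263,.1497]).round(3))"
```

```text
2032 z top 0.0474
edge tx - r 0.0018 mid ty 0.0001 width 0.0275
tilt [-0.023 -0.024]
ee [ 0.4691 -0.0525  0.0105] rot [3.141 0.    1.34 ] w 0.30456546996166844 t 36.5
[ 9.204 -2.236 -3.48 ]
```

Request:
step_arm(
  series=[
    [[0,0,-0.87,0,0,0],[0,0,-0.87,0,0,0],[0,0,-0.87,0,0,0],[0,0,-0.87,0,0,0],[0.834,-0.203,0,0,0,0],[0.834,-0.203,0,0,0,0],[0.834,-0.203,0,0,0,0],[0.834,-0.203,0,0,0,0],[0.834,-0.203,0,0,0,0],[0.834,-0.203,0,0,0,0],[0.834,-0.203,0,0,0,0],[0.834,-0.203,0,0,0,0],[0.834,-0.203,0,0,0,0],[0.834,-0.203,0,0,0,0],[0.834,-0.203,0,0,0,0],[0,0,0,0,0,0],[0,0,0,0,0,0]],
  ],
)

```text
clock: 38.67
ee_pos: [0.4658, 0.3245, 0.149]
eef_rot: [-3.141, 0.001, 1.34]
wrist_force: [-0.2, -0.0, -0.5]
width: 0.302
grasp_force: 45.0
```

```bash
python3 -c "
from held import *
held(.014);print(go([.4663,.3263,.028]).round(3))"
```

```text
1813 z top 0.0474
edge tx - r 0.0017 mid ty 0.0002 width 0.0273
tilt [-0.024 -0.019]
ee [0.4658 0.3245 0.149 ] rot [-3.141e+00  1.000e-03  1.340e+00] w 0.3018610767863368 t 38.675
[ 0.05  -0.004  3.03 ]
```

Wheel centre is at (0.466, 0.326), over clip 1. I'll push it in.

Request:
step_arm(
  series=[
    [[0,0,0.8,0,0,0],[0,0,0.8,0,0,0],[0,0,0.8,0,0,0],[0,0,0.1,0,0,0],[0,0,0.1,0,0,0],[0,0,0.1,0,0,0],[0,0,0.1,0,0,0],[0,0,0.1,0,0,0],[0,0,0.1,0,0,0],[0,0,0.04,0,0,0],[0,0,0,0,0,0]],
  ],
)

```text
clock: 40.1
ee_pos: [0.4665, 0.3254, 0.0285]
eef_rot: [3.14, -0.001, 1.34]
wrist_force: [1.3, -1.0, 5.8]
width: 0.301
grasp_force: 44.9
```

Request:
step_arm(
  series=[
    [[0,0,0.03,0,0,0],[0,0,0,0,0,0]],
  ],
)

```text
clock: 40.35
ee_pos: [0.4668, 0.3257, 0.0284]
eef_rot: [3.14, -0.002, 1.34]
wrist_force: [-1.2, -1.4, 14.7]
width: 0.3
grasp_force: 44.9
```

Request:
step_arm(
  series=[
    [[0,0,0.04,0,0,0],[0,0,0,0,0,0]],
  ],
)

```text
clock: 40.6
ee_pos: [0.4671, 0.3261, 0.0282]
eef_rot: [3.139, -0.003, 1.34]
wrist_force: [-5.7, -2.1, 27.1]
width: 0.299
grasp_force: 44.9
```

Request:
step_arm(
  series=[
    [[0,0,-0.06,0,0,0],[0,0,0,0,0,0]],
  ],
)

```text
clock: 40.85
ee_pos: [0.4666, 0.3255, 0.0284]
eef_rot: [3.14, -0.001, 1.34]
wrist_force: [-0.3, -1.2, 9.9]
width: 0.303
grasp_force: 44.9
```

Request:
step_arm(
  series=[
    [[0,0,0,0,0,0],[0,0,0,0,0,0],[0,0,0,0,0,0],[0,0,-0.4,0,0,0],[0,0,-0.8,0,0,0],[0,0,-0.9,0,0,0],[0,0,-0.9,0,0,0],[0,0,-0.9,0,0,0],[0,0,0,0,0,0],[0,0,0,0,0,0]],
  ],
  gripper=0.55,
)

```text
clock: 42.1
ee_pos: [0.4656, 0.325, 0.1831]
eef_rot: [-3.141, 0.001, 1.34]
wrist_force: [-1.5, 1.5, 0.1]
width: 0.546
grasp_force: 0.0
```

```bash
python3 -c "
from held import *
seated()
d=ctrl.snapshot('side');cv2.imwrite('pics/end.png',cv2.resize(d['color'][120:360,150:400,::-1],None,fx=2.4,fy=2.4))"
```

```text
side 52 top z 0.0775 circ 0.4668 0.3227 29.7
side 93 top z 0.078 circ 0.4508 0.2501 37.8
side 397 top z 0.0785 circ 0.4218 0.1388 121.1
wrist 393 top z 0.076 circ 0.4669 0.3277 27.7
wrist 860 top z 0.0761 circ 0.4501 0.2549 36.8
wrist 281 top z 0.0761 circ 0.4308 0.1725 38.7
wrist 568 top z 0.0756 circ 0.4198 0.1256 42.7
```

View pics/end.png

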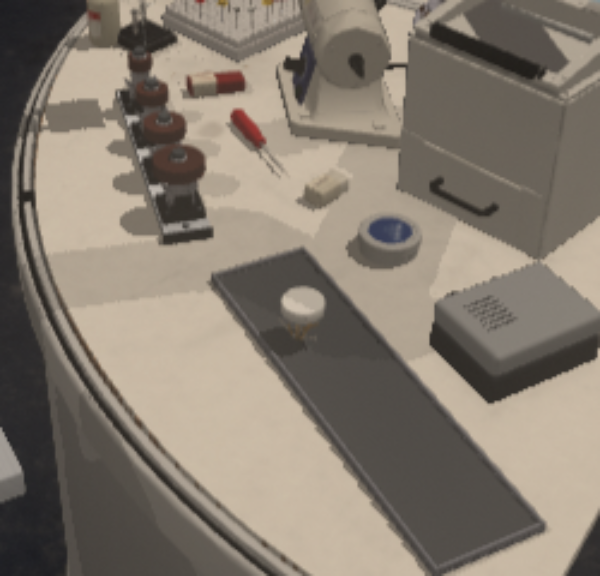

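The picture shows all four wheels upright in the rail, in order from (140,60) to (178,160). The jar at (302,303) and the tin at (390,235) are untouched.

```bash
python3 -c "
from cell import ctrl
print(ctrl.finish_job())"
```

```text
the job is handed in; nothing more can be done
None
```

All four wheels are upright on their seats in the clip rail, smallest at the left to largest at the right. The jar and tin are where they were, and I handed the job in at about 42 s (no verdict was returned).

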